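# Quarter-turn test of the bee drinker

### The arm

A 7-joint arm with a two-finger parallel gripper is mounted at the origin on the work surface. World frame = base frame: x ahead of the robot, y to its left, z up, the work surface at z = 0. Lengths are in m, angles in rad, forces in N, time in s.
With the tool pointing down it reaches from about 0.4 to 0.925 m from the base axis. Payload 4.1 kg.
Tool frame: the origin (TCP) lies between the finger pads; the fingertips stand 19 mm ahead of it and the grasp point (between the pads) is the TCP (manip.finger_overhang is the distance from the TCP to the fingertips, in m); z points along the fingers, y is the direction in which the jaws open and shut (so a half turn about z gives the same grasp; the last joint's range is limited). The gripper opens to 85 mm and grips with 20 to 120 N. Pads are 22 mm wide; open, the fingers measure 114 mm over their backs; the gripper's body (76 mm by 85 mm) begins 54 mm behind the grasp point. The pads swing forward as they close: fully open they stand 13 mm farther back than shut.
Start: joints at [1.12, 0.398, 0.045, 1.537, -0.019, 1.207, -0.051], TCP at [0.224, -0.61, 0.25] pointing down, gripper open.
Joint ranges: [-2.82, 2.82], [-0.49, 2.23], [-1.37, 1.46], [0, 2.46], [-1.36, 4.5], [0.23, 2], [-2.94, 2.94]. Speed limits (rad/s): [2.57, 2.57, 3.14, 3.14, 3.14, 3.14, 3.14].

### API

Orientations are given as a 3x3 rotation matrix whose columns are the frame's x, y, z axes.
In Python, from bench import manip gives the robot as it stands. The module is installed in compiled form; this text tells all that it offers.
- The arm moves only by the tool carry_out, never from a script. Its argument "rows" is a list of rows, each a list of 3 entries, a list of its own where there are three numbers: the shift along the tool's x, y, z in mm, then the turn, a rotation vector about the tool's x, y, z in degrees, then the closure, from 0 (fully open) to 1 (shut). A call has 1 to 12 rows; each row shifts and turns the pose as measured when the row begins, along the tool's axes as they then stand; what a row does not reach is not made up. A row lasts 1/8 s, in which the tool goes at most 62.5 mm and 10.7 degrees, less where a joint would pass 70% of its speed; a pose out of reach is approached as far as the arm can. A call with a gripper value outside its range is refused whole. The fingers move at their own pace and stop on an object; "squeeze" is the grip in N (left out, the last holds). Time passes only in rows, so rows that do not move let the fingers close. It gives the time, the measured TCP pose, the force and the opening at its end, in the units of the state.
- manip.state(): the state, without advancing time (a new reading comes with each control period).
- manip.capture(name): name is "scene" or "top"; returns a dict with "image" (420x560x3 uint8, red, green, blue), "fx", "fy", "cx", "cy" (pixels), "distortion" ([k1, k2, p1, p2, k3] as OpenCV has them; the pictures are not rectified), "R" (3x3) and "t" (3): a world point X has camera coordinates R X + t. Camera axes: x right, y down, z forward; pixel columns grow to the right and rows downward; lengths in m; the calibration is good to about 2 mm. A picture is of the moment at which its call begins. There is no depth.
- manip.close_job(): hands the job in, once; it reports no verdict.
Trained networks look in the newest picture that a camera, given by its name, has taken for a name from the list of things; names that differ only in an ending like _2 or _b are one class to them, and where a whole thing is asked for, a point or a joint stands for the part that bears it (a point fixed in the world has none). Each returns a list of dicts, best first, with "confidence" (0 to 1); they miss things now and then, are a little off and sometimes report something else, mostly with a low value. They report only what shows in the picture. A call takes as long as a camera call. They do not tell look-alikes from the thing itself.
- manip.search_frame(camera, label): "centre" ([x, y, z] in m, in world coordinates, good to about 4 mm: the middle of the surface that is visible of it).
- manip.regions_of(camera, label): "pixels" (420x560 bool, what is visible of it).
The state is a dict: "clock": time; "joint_positions": joint angles; "joint_vel": joint speeds; "tau": joint torques, N m; "eef_pos": TCP position; "orientation": TCP orientation; "ft_force": force on the tool from outside, world axes, zero at the start; "moment": the same for the moment, N m; "gripper_width": finger opening in m.
Only numpy, scipy, OpenCV 4.12 (cv2) and the standard library are available. Lean on these libraries where they do the work, as an engineer would, in place of code of your own. Each camera call takes 0.05 s, during which the arm holds its last target. There are 200 camera calls.

### The job

Pick the orange ball off its cork ring and gently set it in the middle of the blue bee drinker dish that stands on the upturned pot. Then take the dish by its wooden handle alone, lift it level and straight up until it is at least 5 cm clear of the pot, and there turn it a quarter turn in place (either way) with the ball resting in the middle all the time. Finish while still holding the dish level and still above the pot by its handle, and leave the other things on the shelf alone.

Things in the scene. Friction and masses are not known exactly. Their poses are not given: they have to be found in the camera images.
- dish: loose round dish, blue, white rim, 132 mm across, 0.2 kg; z up, origin at the centre of its underside. Wooden handle along its -x: bar 18 mm wide (y), z from 5 to 27 mm, from 64 to 134 mm off centre. Inside a shallow cone (8 degrees) down to the centre, 12 mm above the origin; rim top at 27 mm. It stands on a foot 48 mm wide; its x axis starts along the stand's x
- dish_grip (a point): where to grip the dish's handle: the middle of the bar, 102 mm from the dish's centre along its -x and 16 mm above its underside; fingers close across the bar, along the dish's y; free space below and beside it
- dish_mid (a point): the lowest point of the dish's inside, at its centre, 12 mm above its underside; the ball's centre rests 25 mm above it
- stand: fixed upturned terracotta pot on a square wooden tile 120 mm wide; origin at the centre of its underside on the shelf, z up, x and y along the tile's sides. Flat round top 72 mm across, 82 mm above the origin; the dish stands centred on it
- ball: loose orange plastic ball, 50 mm diameter, 0.05 kg; the body's axes turn as it rolls
- ball_center (a point): centre of the orange ball, at the start about 34 mm above the shelf
- ball_ring: fixed cork ring, 40 mm outside, 30 mm inside diameter, 14 mm high, on the shelf; the ball rests in it; origin at the centre of its underside
- herb_pot: bystander: terracotta pot with a green herb, 100 mm across, 110 mm high with the herb; origin at the centre of its underside
- scoop: bystander: black plastic soil scoop, 250 mm long, 90 mm wide, 45 mm high, lying; origin on its underside, handle along its -x
- spike: bystander: green plastic lawn edging spike, 235 mm long, 40 mm wide, 30 mm high, lying along its x
- weeder: bystander: steel weeder with a wooden handle, 265 mm long, 30 mm wide, 26 mm high, lying along its x
There are look-alikes about, which are no part of the job. What is meant by the dish is not pink, and is the smaller of those in its own colour.

How it is judged:
On the way, in this order (a step that is already met when the one before it is completed fails the run):
1. the ball rests in the middle of the dish, let go, while the dish stands on the pot (horizontal distance between ball_center and dish_mid below 0.012 m and contact force between ball and dish above 0.1 N and contact force between ball and the fingers below 0.05 N and linear speed of ball below 0.03 m/s and contact force between dish and stand above 0.3 N and z of dish in the frame of stand below 0.09 m), for 0.2 s.
2. the dish is lifted clear of the pot, not yet turned, with the ball in its middle (horizontal distance between ball_center and dish_mid below 0.012 m and z of dish in the frame of stand above 0.117 m and angle between the x axis of dish and the x axis of stand, either way round below 0.3 rad and horizontal distance between dish and stand below 0.045 m), for 0.1 s.
At the end, for the whole second after the job is handed in: Fingers hold the dish by its handle 35 mm or more above the pot, centre within 45 mm of the pot axis, level within 5 degrees, still, turned 90 degrees (within 10) either way from the start; the ball rests in it within 12 mm of the middle, touched by nothing else (horizontal distance between ball_center and dish_mid below 0.012 m and z of dish in the frame of stand above 0.117 m and angle between the x axis of dish and the y axis of stand, either way round below 0.175 rad and horizontal distance between dish and stand below 0.045 m and angle between dish's own z axis and vertical below 0.09 rad and distance between the grasp point and dish_grip below 0.045 m and contact force between dish and the fingers above 1 N and contact force between dish and stand below 0.05 N and contact force between ball and dish above 0.1 N and contact force between ball and the fingers below 0.05 N and linear speed of dish below 0.03 m/s and angular speed of dish below 0.15 rad/s and linear speed of ball below 0.04 m/s); the arm keeps its last pose, push and grip.
It fails at once if with the dish off the pot, the ball is more than 18 mm from its middle or touched by the fingers (z of dish in the frame of stand above 0.097 m and (horizontal distance between ball_center and dish_mid above 0.018 m or contact force between ball and the fingers above 0.2 N)).
It fails at once if the dish is tilted by more than 8 degrees (angle between dish's own z axis and vertical above 0.14 rad).
It fails at once if the lifted dish is carried more than 80 mm away from above the pot (z of dish in the frame of stand above 0.097 m and horizontal distance between dish and stand above 0.08 m).
It fails at once if the ball is dropped or thrown (contact force between ball and the fingers below 0.001 N and linear speed of ball above 0.5 m/s).
It fails at once if another thing on the shelf is moved by more than 25 mm (distance of any of herb_pot, scoop, spike, weeder from where it was at the start of the episode above 0.025 m).
It also fails if it takes over 61 s, if anything falls off the work surface, if the arm or the gripper's body presses on something with over 40 N, if the wrist force passes 120 N, or if a joint passes its speed limit or range.

## Working session

There is one attempt and no reset: what is moved stays moved. The work goes in short steps, Python scripts to look and compute and a tool call to move; the robot and the scene stay as the last step left them, time stands still between calls to the robot, and variables do not carry over. Pictures are saved under pics/ and viewed, about 8 in all and at most 12, crops included, and the job is handed in when it is done.

Besides the shell and the picture viewer there is one more tool, called after "Emit:" as name(argument=value, ...), one argument or row to a line, values as JSON. carry_out: Moves the arm, as the interface text tells. Its arguments: {"type":"object","properties":{"rows":{"type":"array","items":{"type":"array"}},"squeeze":{"type":"number"}},"required":["rows"]}

```bash
mkdir -p pics
cat > h.py <<'E'
import numpy as np, cv2
from bench import manip
def cap(n,f=None):
    c=manip.capture(n)
    if f: cv2.imwrite('pics/'+f,c['image'][:,:,::-1])
    return c
def proj(c,P):
    r,_=cv2.Rodrigues(np.array(c['R'],float)); K=np.array([[c['fx'],0,c['cx']],[0,c['fy'],c['cy']],[0,0,1.]])
    return cv2.projectPoints(np.array(P,float).reshape(-1,1,3),r,np.array(c['t'],float),K,np.array(c['distortion'],float))[0][:,0]
def ray(c,uv,z):
    K=np.array([[c['fx'],0,c['cx']],[0,c['fy'],c['cy']],[0,0,1.]])
    u=cv2.undistortPoints(np.array(uv,float).reshape(-1,1,2),K,np.array(c['distortion'],float))[:,0]
    R=np.array(c['R']);t=np.array(c['t']);o=-R.T@t
    d=np.c_[u,np.ones(len(u))]@R
    return o+d*((z-o[2])/d[:,2])[:,None]
E
python3 - <<'E'
from h import *
a=cap('scene','s1.png');b=cap('top','t1.png')
cv2.imwrite('pics/both.png',cv2.resize(np.hstack([a['image'],b['image']])[:,:,::-1],(800,300)))
for n in ('scene','top'):
  for l in ('dish','ball','stand','ball_ring','herb_pot','scoop','spike','weeder'):
    print(n,l,[(np.round(d['centre'],3).tolist(),round(d['confidence'],2)) for d in manip.search_frame(n,l)])
s=manip.state();print(s)
E
```

```text
scene dish [([0.341, 0.09, 0.022], 0.75), ([0.529, -0.051, 0.1], 0.72), ([0.164, -0.335, 0.023], 0.69)]
scene ball [([0.478, -0.345, 0.047], 0.73)]
scene stand [([0.573, -0.061, 0.017], 0.88)]
scene ball_ring [([0.481, -0.343, 0.008], 0.38)]
scene herb_pot [([0.538, 0.31, 0.072], 0.65)]
scene scoop [([0.666, -0.321, 0.016], 0.62)]
scene spike [([0.745, 0.286, 0.019], 0.84)]
scene weeder [([0.838, 0.017, 0.02], 0.83), ([0.53, -0.056, 0.097], 0.26)]
top dish [([0.345, 0.087, 0.026], 0.73), ([0.153, -0.335, 0.021], 0.72), ([0.533, -0.052, 0.103], 0.56)]
top ball [([0.467, -0.343, 0.051], 0.82)]
top stand [([0.484, -0.018, 0.015], 0.73)]
top ball_ring []
top herb_pot [([0.517, 0.311, 0.081], 0.67)]
top scoop [([0.649, -0.312, 0.006], 0.6)]
top spike [([0.728, 0.288, 0.016], 0.82)]
top weeder [([0.816, 0.018, 0.024], 0.75)]
{'clock': 0.9, 'joint_positions': array([ 1.11998639,  0.39836572,  0.04509081,  1.53659371, -0.0187058 ,
        1.20690612, -0.05072666]), 'joint_vel': array([-1.09636223e-04,  1.04990070e-04,  2.48626244e-03,  1.85056461e-05,
        4.44936414e-04, -3.95931462e-04, -1.19430653e-03]), 'tau': array([ 1.34668180e-04, -4.75005305e+01,  1.36291780e+00, -2.54521859e+01,
        1.15245485e-02,  9.80622863e-04,  2.43108599e-05]), 'eef_pos': array([ 0.2240353 , -0.61020519,  0.2503715 ]), 'orientation': array([[ 9.38732157e-01,  3.44647550e-01,  5.41787533e-05],
       [ 3.44647554e-01, -9.38732147e-01, -1.38628418e-04],
       [ 3.08139262e-06,  1.48807529e-04, -9.99999989e-01]]), 'ft_force': array([-1.34166400e-01,  1.18374529e-03, -1.24418739e+00]), 'moment': array([-0.03353289,  0.05046135,  0.01361766]), 'gripper_width': 0.08561020900504006}
```

View pics/t1.png

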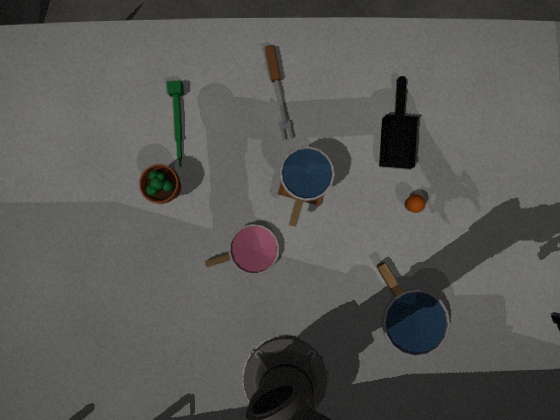

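View pics/s1.png

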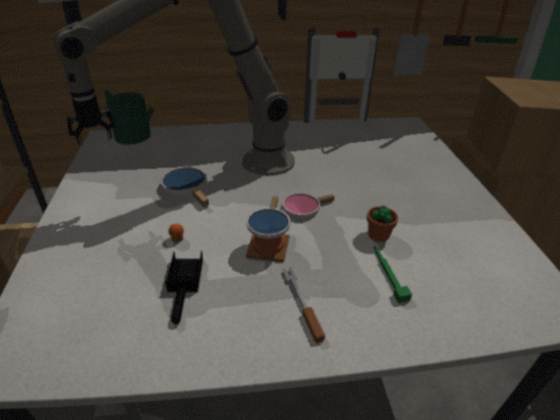

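The top view shows the blue dish on the pot at about (307,174), with its handle pointing toward the robot to (295,225). The ball is at (415,204), the pink look-alike at (254,248) and the larger blue one at (416,322). Next I'll refine the dish, its handle and the ball.

Run:
```python
from h import *
from scipy.optimize import least_squares
for n in ('top','scene'):
    c=cap(n)
    for d in manip.regions_of(n,'dish'):
        m=d['pixels']; v,u=np.nonzero(m)
        P=ray(c,np.c_[u,v],0.109)[:,:2]
        if abs(P.mean(0)-[.53,-.05]).max()>.06: continue
        hsv=cv2.cvtColor(c['image'],cv2.COLOR_RGB2HSV)[v,u]
        bl=(hsv[:,0]>95)&(hsv[:,0]<125)&(hsv[:,1]>90)
        wood=(hsv[:,0]<25)&(hsv[:,1]>70)
        # template: disc r66 centred + bar
        mk=lambda p:0
        best=None
        cs,_=cv2.findContours(m.astype(np.uint8),0,1)
        Q=ray(c,max(cs,key=len)[:,0],0.109)[:,:2]
        f=lambda p:np.hypot(*(Q-p[:2]).T)-.066
        ct=least_squares(f,P[bl].mean(0),loss='soft_l1',f_scale=.003).x
        far=P[np.hypot(*(P-ct).T)>.078]
        dv=far.mean(0)-ct
        print(n,d['confidence'],m.sum(),'ctr',ct,'blue mean',P[bl].mean(0),'handle ang',np.degrees(np.arctan2(dv[1],dv[0])),'max',np.hypot(*(P-ct).T).max(),len(far))
    for d in manip.regions_of(n,'ball'):
        v,u=np.nonzero(d['pixels']); print(n,'ball',u.mean(),v.mean(),len(u),ray(c,[[u.mean(),v.mean()]],.034))
    for d in manip.regions_of(n,'stand')[:1]:
        v,u=np.nonzero(d['pixels']); print(n,'stand',u.min(),u.max(),v.min(),v.max())
        if n=='scene':
            hull=cv2.convexHull(np.c_[u,v][v>v.max()-25].astype(np.int32)); print(np.round(ray(c,cv2.approxPolyDP(hull,3,True)[:,0],.01),3)[:,:2].tolist())
    im=c['image']; 
    x0,y0=(260,140) if n=='top' else (220,190)
    cv2.imwrite(f'pics/crop_{n}.png',cv2.resize(im[y0:y0+90,x0:x0+100,::-1],None,fx=4,fy=4,interpolation=cv2.INTER_CUBIC))
a,b=[cv2.imread(f'pics/crop_{n}.png') for n in('top','scene')]
cv2.imwrite('pics/crop.png',np.hstack([a,b]))
```

```text
top 0.93 2453 ctr [ 0.53054675 -0.05433149] blue mean [ 0.5330571  -0.05601168] handle ang 163.3812124723239 max 0.12987611326865128 151
top ball 305.31726094003244 176.0465964343598 2468 [[ 0.53622174 -0.05753962  0.034     ]]
top stand 406 424 193 211
scene 0.63 1200 ctr [ 0.54160977 -0.05463959] blue mean [ 0.53962022 -0.0563181 ] handle ang 162.01309400889238 max 0.124986591311328 66
scene stand 246 288 235 261
[[0.506, 0.013], [0.614, -0.017], [0.576, -0.127], [0.493, -0.103]]
```

View pics/crop.png

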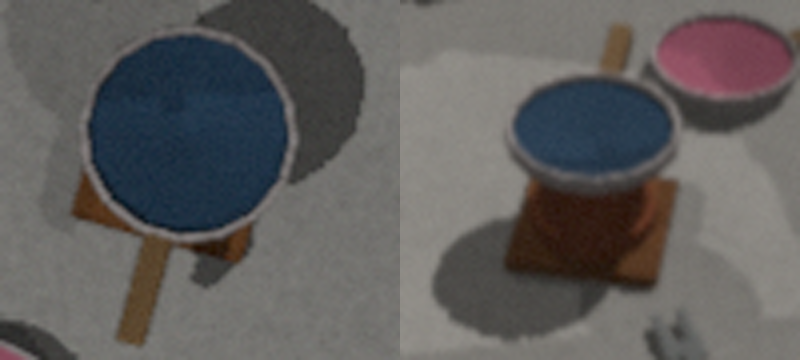

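The crop shows the dish rim centred near top pixel (307,174), with the handle running down to (292,225). Two mask labels were wrong: "ball" returned the dish and "stand" returned the ball. I'll segment by colour instead.

```bash
cat >> h.py <<'E'
from scipy.optimize import least_squares
def circ(Q):
    f=lambda p:np.hypot(*(Q-p[:2]).T)-p[2]
    return least_squares(f,[*Q.mean(0),.06],loss='soft_l1',f_scale=.002).x
def big(mask,near):
    n,l,s,cc=cv2.connectedComponentsWithStats(mask.astype(np.uint8))
    k=1+np.argmin([np.hypot(*(cc[i]-near))+ (1e3 if s[i,4]<20 else 0) for i in range(1,n)])
    return l==k
def ballmask(c,near):
    h=cv2.cvtColor(c['image'],cv2.COLOR_RGB2HSV).astype(int)
    return big((h[...,0]<16)&(h[...,1]>170)&(h[...,2]>60),near)
E
python3 - <<'E'
from h import *
for n,nd,nb,nh in (('top',(307,174),(415,203),(295,217)),('scene',(268,222),(176,232),(274,203))):
    c=cap(n); h=cv2.cvtColor(c['image'],cv2.COLOR_RGB2HSV).astype(int)
    m=big((h[...,0]>98)&(h[...,0]<125)&(h[...,1]>100),nd)
    Q=max(cv2.findContours(m.astype(np.uint8),0,1)[0],key=len)[:,0]
    ct=circ(ray(c,Q,.1085)[:,:2]); print(n,'dish',np.round(ct,4),m.sum())
    w=big((h[...,0]<25)&(h[...,1]>60),nh); v,u=np.nonzero(w)
    P=ray(c,np.c_[u,v],.109)[:,:2]; r=np.hypot(*(P-ct[:2]).T); k=(r>.075)&(r<.14)
    dv=P[k].mean(0)-ct[:2]; mm=P[k].mean(0); e=np.linalg.svd(P[k]-mm)[2][0]
    print(' wood',k.sum(),'ang',np.degrees(np.arctan2(dv[1],dv[0])),'axis',np.degrees(np.arctan2(*(e[::-1]))),'rmax',r[k].max())
    b=ballmask(c,nb); v,u=np.nonzero(b); print(' ball',u.mean(),v.mean(),b.sum(),np.ptp(u),np.ptp(v),ray(c,[[u.mean(),v.mean()]],.034))
E
```

```text
top dish [ 0.5333 -0.0562  0.0587] 1857
 wood 198 ang 159.1026845991511 axis -157.98190738341216 rmax 0.13347094386288136
 ball 415.13654618473896 203.36947791164658 249 18 16 [[ 0.46182847 -0.34820183  0.034     ]]
scene dish [ 0.538  -0.0564  0.0516] 628
 wood 63 ang 162.9308954299914 axis -15.657992975210371 rmax 0.13316707030665803
 ball 175.81553398058253 229.61165048543688 103 11 10 [[ 0.45992952 -0.34694059  0.034     ]]
```

Emit:
carry_out(
  rows=[
    [[0, 0, 0], [0, 0, 9.2], 0],
    [[0, 0, 0], [0, 0, 9.2], 0],
    [[0, 0, 0], [0, 0, 9.2], 0],
    [[0, 0, 0], [0, 0, 9.2], 0],
    [[19, -40, 5], [0, 0, 0], 0],
    [[19, -40, 5], [0, 0, 0], 0],
    [[19, -40, 5], [0, 0, 0], 0],
    [[19, -40, 5], [0, 0, 0], 0],
    [[19, -40, 15], [0, 0, 0], 0],
    [[19, -40, 15], [0, 0, 0], 0],
    [[19, -40, 15], [0, 0, 0], 0],
    [[0, 0, 0], [0, 0, 0], 0],
  ],
)

```text
clock: 2.9
eef_pos: [0.4436, -0.3794, 0.1839]
orientation: [[0.951, -0.309, 0.002], [-0.309, -0.951, -0.004], [0.003, 0.003, -1.0]]
ft_force: [-0.6, -0.1, -0.4]
gripper_width: 0.0854
```

```bash
cat >> h.py <<'E'
def to(p,ang=None):
    s=manip.state(); R=s['orientation']; d=R.T@(np.array(p)-s['eef_pos'])*1000
    print('shift mm',np.round(d,1),'yaw y-axis deg',np.degrees(np.arctan2(R[1,1],R[0,1])).round(2),'tilt axis',np.round(R[:,2],4))
E
python3 - <<'E'
from h import *
c=cap('scene'); h=cv2.cvtColor(c['image'],cv2.COLOR_RGB2HSV).astype(int)
b=big((h[...,0]<16)&(h[...,1]>110)&(h[...,2]>35),(176,232)); v,u=np.nonzero(b); print(u.min(),u.max(),v.min(),v.max())
print(ray(c,[[(u.min()+u.max())/2,(v.min()+v.max())/2]],.034))
to([.465,-.348,.1]); 
x=c['image'][170:290,120:280,::-1]; cv2.imwrite('pics/a1.png',cv2.resize(x,None,fx=4,fy=4,interpolation=2))
E
```

```text
169 182 224 241
[[ 0.47439021 -0.34682964  0.034     ]]
shift mm [ 11.  -40.   84.5] yaw y-axis deg -108.21 tilt axis [ 0.0022 -0.0061 -1.    ]
```

View pics/a1.png

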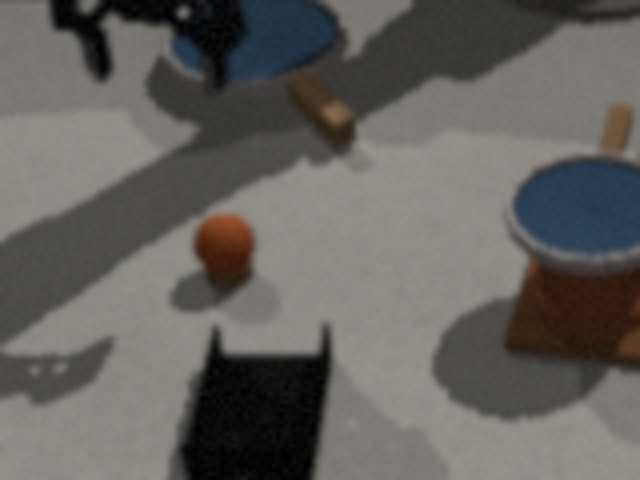

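The scene crop shows the ball at pixel (176,231), which gives x≈0.465. That agrees with the top view.

Emit:
carry_out(
  rows=[
    [[4, -14, 20], [0, 0, 0], 0],
    [[4, -14, 20], [0, 0, 0], 0],
    [[4, -14, 20], [0, 0, 0], 0],
    [[0, 0, 20], [0, 0, 0], 0],
    [[0, 0, 0], [0, 0, 0], 0],
  ],
)

```text
clock: 3.58
eef_pos: [0.4633, -0.3554, 0.1057]
orientation: [[0.946, -0.324, 0.004], [-0.324, -0.946, -0.015], [0.009, 0.012, -1.0]]
ft_force: [-0.6, 0.2, 0.5]
gripper_width: 0.0851
```

Run:
```python
from h import *
to([.465,-.348,.039])
c=cap('scene');d=cap('top')
x=c['image'][150:270,120:240,::-1];y=d['image'][150:270,350:470,::-1]; cv2.imwrite('pics/a2.png',cv2.resize(np.hstack([x,y]),None,fx=3.3,fy=3.3,interpolation=2))
```

```text
shift mm [-1.4 -8.4 66.6] yaw y-axis deg -108.92 tilt axis [ 0.004  -0.0146 -0.9999]
```

Emit:
carry_out(
  rows=[
    [[-1, -5, 10], [0.7, -0.5, -1.9], 0],
    [[0, -4, 15], [0, 0, 0], 0],
    [[0, 0, 20], [0, 0, 0], 0],
    [[0, 0, 0], [0, 0, 0], 0],
  ],
)

```text
clock: 4.18
eef_pos: [0.4677, -0.3481, 0.0619]
orientation: [[0.957, -0.291, 0.006], [-0.291, -0.957, -0.003], [0.006, 0.001, -1.0]]
ft_force: [-0.1, -0.9, -0.1]
gripper_width: 0.0852
```

```bash
cat >> h.py <<'E'
from scipy.spatial.transform import Rotation as Ro
def to(p,yaw=-107):
    s=manip.state(); R=s['orientation']; d=R.T@(np.array(p)-s['eef_pos'])*1000
    a=np.radians(yaw); y=np.array([np.cos(a),np.sin(a),0]); z=np.array([0,0,-1.]); T=np.c_[np.cross(y,z),y,z]
    print('pos',np.round(s['eef_pos'],4),'shift mm',np.round(d,1),'rotvec deg',Ro.from_matrix(R.T@T).as_rotvec(degrees=True).round(2),'F',np.round(s['ft_force'],1),'w',round(s['gripper_width'],4),'t',s['clock'])
E
python3 - <<'E'
from h import *
to([.465,-.348,.039])
c=cap('scene');d=cap('top')
x=c['image'][150:270,120:240,::-1];y=d['image'][150:270,350:470,::-1]; cv2.imwrite('pics/a2.png',cv2.resize(np.hstack([x,y]),None,fx=3.3,fy=3.3,interpolation=2))
E
```

```text
pos [ 0.4677 -0.3481  0.0619] shift mm [-2.8  0.7 22.9] rotvec deg [ 0.07 -0.36  0.05] F [-0.1 -0.9 -0.1] w 0.0852 t 4.175
```

View pics/a2.png

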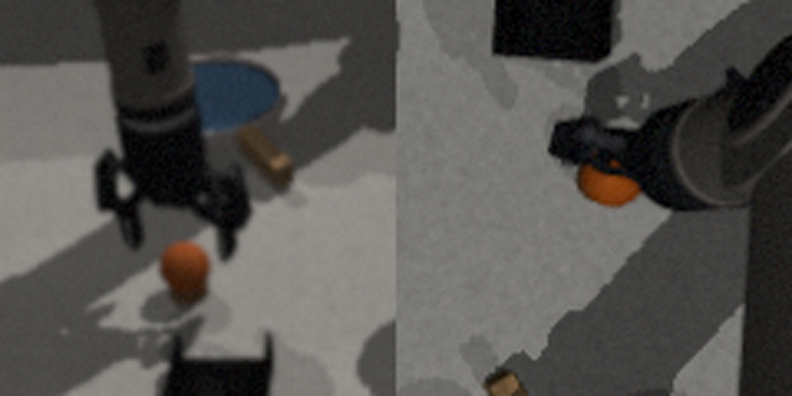

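The gripper looks offset from the ball in the top view: fingers near (555,140) in the crop, ball at (610,180). I'll check this by projection.

Run:
```python
from h import *
s=manip.state();R=s['orientation'];p=s['eef_pos']
for n in('top','scene'):
    c=cap(n); print(n,'cam',-np.array(c['R']).T@c['t'])
    pts=[p, p+R@[0,.05,.0], p-R@[0,.05,.0], p+R@[0,.043,.006],p-R@[0,.043,.006],[.465,-.348,.034],[.465,-.348,.059]]
    uv=proj(c,pts); off=np.array([350,150] if n=='top' else [120,150]); print(((uv-off)*3.3+([396,0] if n=='top' else [0,0])).round(0).tolist())
```

```text
top cam [0.39473974 0.00591644 1.04004054]
[[625.0, 164.0], [686.0, 183.0], [564.0, 146.0], [674.0, 180.0], [575.0, 148.0], [611.0, 172.0], [622.0, 170.0]]
scene cam [ 1.48096622 -0.15208295  0.8714264 ]
[[177.0, 245.0], [128.0, 239.0], [226.0, 252.0], [136.0, 245.0], [219.0, 246.0], [183.0, 266.0], [179.0, 246.0]]
```

Emit:
carry_out(
  rows=[
    [[-4.5, 0, 8], [0, -0.4, 0], 0],
    [[-1, 0, 8], [0, 0, 0], 0],
    [[0, 0, 6], [0, 0, 0], 0],
    [[0, 0, 0], [0, 0, 0], 0],
  ],
)

```text
clock: 4.88
eef_pos: [0.4643, -0.3482, 0.0418]
orientation: [[0.956, -0.292, 0.004], [-0.292, -0.956, -0.005], [0.005, 0.003, -1.0]]
ft_force: [0.5, 1.0, 0.5]
gripper_width: 0.0853
```

Run:
```python
from h import *
to([.463,-.348,.039])
```

```text
pos [ 0.4643 -0.3482  0.0418] shift mm [-1.3  0.2  2.8] rotvec deg [ 0.19 -0.31  0.03] F [0.5 1.  0.5] w 0.0853 t 4.875
```

Now I'll close on the ball gently.

Emit:
carry_out(
  rows=[
    [[-1, 0, 4], [0, 0, 0], 0.2],
    [[0, 0, 0], [0, 0, 0], 0.5],
    [[0, 0, 0], [0, 0, 0], 0.6],
    [[0, 0, 0], [0, 0, 0], 0.6],
    [[0, 0, 0], [0, 0, 0], 0.6],
    [[0, 0, 0], [0, 0, 0], 0.6],
  ],
  squeeze=20,
)

```text
clock: 5.62
eef_pos: [0.4636, -0.348, 0.0379]
orientation: [[0.956, -0.292, 0.005], [-0.292, -0.956, -0.005], [0.006, 0.003, -1.0]]
ft_force: [-0.1, -0.6, -0.3]
gripper_width: 0.0489
```

Run:
```python
from h import *
to([.463,-.348,.18])
```

```text
pos [ 0.4636 -0.348   0.0379] shift mm [   0.3    0.6 -142.1] rotvec deg [ 0.19 -0.34  0.03] F [-0.1 -0.6 -0.3] w 0.0489 t 5.625
```

Emit:
carry_out(
  rows=[
    [[0, 0, -8], [0, 0, 0], 0.6],
    [[0, 0, -20], [0, 0, 0], 0.6],
    [[0, 0, -30], [0, 0, 0], 0.6],
    [[0, 0, -30], [0, 0, 0], 0.6],
    [[0, 0, -30], [0, 0, 0], 0.6],
    [[0, 0, -30], [0, 0, 0], 0.6],
    [[0, 0, -10], [0, 0, 0], 0.6],
    [[0, 0, 0], [0, 0, 0], 0.6],
  ],
)

```text
clock: 6.62
eef_pos: [0.4627, -0.3472, 0.203]
orientation: [[0.956, -0.292, 0.006], [-0.292, -0.956, -0.006], [0.008, 0.004, -1.0]]
ft_force: [0.8, -0.5, -0.7]
gripper_width: 0.0482
```

Run:
```python
from h import *
to([.535,-.056,.19])
c=cap('scene');d=cap('top')
x=c['image'][130:250,130:250,::-1];y=d['image'][130:250,350:470,::-1]; cv2.imwrite('pics/a3.png',cv2.resize(np.hstack([x,y]),None,fx=3.3,fy=3.3,interpolation=2))
s=manip.state();p=s['eef_pos'];R=s['orientation']
for c,o,q in((c,(130,130),0),(d,(350,130),396)): print(((proj(c,[p,p+R@[0,0,.004]])-o)*3.3+[q,0]).round(0).tolist())
```

```text
pos [ 0.4627 -0.3472  0.203 ] shift mm [ -15.9 -299.7   11.8] rotvec deg [ 0.22 -0.43  0.02] F [ 0.8 -0.5 -0.7] w 0.0482 t 6.625
[[126.0, 188.0], [126.0, 191.0]]
[[695.0, 224.0], [693.0, 225.0]]
```

View pics/a3.png

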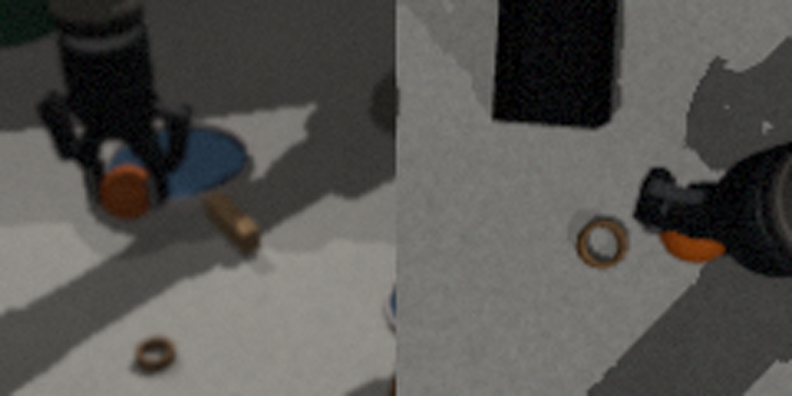

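The ball is held and centred on the TCP in both views, and the empty ring shows at crop (602,242). Now over to the dish.

Emit:
carry_out(
  rows=[
    [[0, -15, 0], [0, -0.4, 0], 0.6],
    [[-2, -30, 0], [0, 0, 0], 0.6],
    [[-2, -35, 0], [0, 0, 0], 0.6],
    [[-2, -35, 0], [0, 0, 0], 0.6],
    [[-2, -35, 0], [0, 0, 0], 0.6],
    [[-2, -35, 0], [0, 0, 0], 0.6],
    [[-2, -35, 0], [0, 0, 0], 0.6],
    [[-2, -35, 0], [0, 0, 0], 0.6],
    [[-2, -25, 0], [0, 0, 0], 0.6],
    [[0, -12, 0], [0, 0, 0], 0.6],
    [[0, 0, 0], [0, 0, 0], 0.6],
  ],
)

```text
clock: 8.1
eef_pos: [0.5283, -0.0402, 0.1895]
orientation: [[0.959, -0.283, -0.026], [-0.283, -0.959, 0.008], [-0.027, -0.0, -1.0]]
ft_force: [0.9, -0.2, -0.3]
gripper_width: 0.0487
```

Run:
```python
from h import *
c=manip.capture('top'); print(ray(c,[[307.1,173.9]],.109))
to([.534,-.056,.15])
```

```text
[[ 0.53093699 -0.05723327  0.109     ]]
pos [ 0.5281 -0.0409  0.1895] shift mm [11.  12.8 39.2] rotvec deg [0.   1.54 0.51] F [-0.   1.3 -1.5] w 0.0486 t 8.15
```

Emit:
carry_out(
  rows=[
    [[9, 12, 10], [0, 1.5, 0.5], 0.6],
    [[0, 0, 10], [0, 0, 0], 0.6],
    [[0, 0, 10], [0, 0, 0], 0.6],
    [[0, 0, 0], [0, 0, 0], 0.6],
  ],
)

```text
clock: 8.65
eef_pos: [0.5319, -0.0587, 0.1573]
orientation: [[0.955, -0.298, -0.003], [-0.298, -0.955, -0.001], [-0.002, 0.002, -1.0]]
ft_force: [0.9, 0.3, -0.6]
gripper_width: 0.0487
```

Run:
```python
from h import *
c=cap('scene'); print(ray(c,[[268.3,221.2]],.1085)); print(proj(c,[[.533,-.0565,.1085]]))
to([.533,-.0565,.124])
d=cap('top')
x=c['image'][150:270,210:330,::-1];y=d['image'][120:240,250:370,::-1]; cv2.imwrite('pics/a4.png',cv2.resize(np.hstack([x,y]),None,fx=3.3,fy=3.3,interpolation=2))
```

```text
[[ 0.53904514 -0.05448082  0.1085    ]]
[[267.43362687 219.99866688]]
pos [ 0.5324 -0.0586  0.1579] shift mm [ 0.  -2.2 33.9] rotvec deg [ 0.09  0.06 -0.32] F [ 1.   0.1 -0.1] w 0.0491 t 8.7
```

View pics/a4.png

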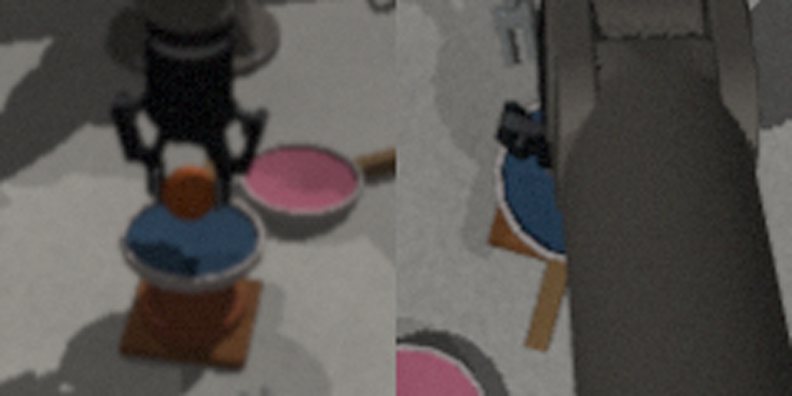

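The scene view shows the ball at crop (190,191), directly above the dish, whose blue spans x 127 to 261. I'll lower it slowly.

Emit:
carry_out(
  rows=[
    [[2, -3, 8], [0, 0, 0], 0.6],
    [[0, 0, 9], [0, 0, 0], 0.6],
    [[0, 0, 6], [0, 0, 0], 0.6],
    [[0, 0, 4], [0, 0, 0], 0.6],
    [[0, 0, 0], [0, 0, 0], 0.6],
  ],
)

```text
clock: 9.38
eef_pos: [0.5362, -0.0554, 0.1298]
orientation: [[0.955, -0.296, 0.0], [-0.296, -0.955, -0.001], [0.0, 0.001, -1.0]]
ft_force: [0.4, -0.0, 0.0]
gripper_width: 0.0488
```

Run:
```python
from h import *
to([.535,-.056,.124])
```

```text
pos [ 0.5362 -0.0554  0.1298] shift mm [-1.   1.   5.8] rotvec deg [ 0.05 -0.03 -0.24] F [ 0.4 -0.   0. ] w 0.0488 t 9.375
```

Emit:
carry_out(
  rows=[
    [[-1, 1, 2], [0, 0, 0], 0.6],
    [[0, 0, 2], [0, 0, 0], 0.6],
    [[0, 0, 1], [0, 0, 0], 0.6],
    [[0, 0, 0], [0, 0, 0], 0.6],
  ],
)

```text
clock: 9.88
eef_pos: [0.5352, -0.0562, 0.125]
orientation: [[0.955, -0.297, 0.001], [-0.297, -0.955, -0.001], [0.002, 0.001, -1.0]]
ft_force: [-0.7, -0.2, -0.7]
gripper_width: 0.0486
```

Emit:
carry_out(
  rows=[
    [[0, 0, 1], [0, 0, 0], 0.6],
    [[0, 0, 0], [0, 0, 0], 0.6],
    [[0, 0, 1], [0, 0, 0], 0.6],
    [[0, 0, 0], [0, 0, 0], 0.6],
  ],
)

```text
clock: 10.38
eef_pos: [0.5356, -0.0562, 0.1234]
orientation: [[0.955, -0.297, 0.002], [-0.297, -0.955, -0.001], [0.002, 0.0, -1.0]]
ft_force: [-0.6, -0.8, 0.4]
gripper_width: 0.0491
```

Emit:
carry_out(
  rows=[
    [[0, 0, 1], [0, 0, 0], 0.6],
    [[0, 0, 0], [0, 0, 0], 0.42],
    [[0, 0, 0], [0, 0, 0], 0.39],
    [[0, 0, 0], [0, 0, 0], 0.36],
    [[0, 0, 0], [0, 0, 0], 0.32],
    [[0, 0, 0], [0, 0, 0], 0.26],
    [[0, 0, 0], [0, 0, 0], 0.2],
    [[0, 0, 0], [0, 0, 0], 0.2],
    [[0, 0, 0], [0, 0, 0], 0.2],
    [[0, 0, 0], [0, 0, 0], 0.2],
    [[0, 0, 0], [0, 0, 0], 0.2],
  ],
)

```text
clock: 11.75
eef_pos: [0.5359, -0.0563, 0.1228]
orientation: [[0.955, -0.297, 0.003], [-0.297, -0.955, -0.001], [0.003, 0.0, -1.0]]
ft_force: [-0.1, -0.1, 0.3]
gripper_width: 0.0684
```

Emit:
carry_out(
  rows=[
    [[0, 0, -8], [0, 0, 0], 0.2],
    [[0, 0, -15], [0, 0, 0], 0.2],
    [[0, 0, -25], [0, 0, 0], 0.2],
    [[0, 0, -30], [0, 0, 0], 0.2],
    [[0, 0, -25], [0, 0, 0], 0.2],
    [[-30, 0, -5], [0, 0, 0], 0.2],
    [[-40, 0, 0], [0, 0, 0], 0.2],
    [[-35, 0, 0], [0, 0, 0], 0.3],
    [[0, 0, 0], [0, 0, 0], 0.4],
    [[0, 0, 0], [0, 0, 0], 0.4],
  ],
)

```text
clock: 13.0
eef_pos: [0.4362, -0.0242, 0.2443]
orientation: [[0.955, -0.297, 0.017], [-0.297, -0.955, -0.002], [0.017, -0.003, -1.0]]
ft_force: [0.3, -0.0, 0.4]
gripper_width: 0.0513
```

Run:
```python
from h import *
c=cap('scene');d=cap('top')
for n,c,nb,nd in (('scene',c,(268,215),(268,222)),('top',d,(307,174),(307,174))):
    h=cv2.cvtColor(c['image'],cv2.COLOR_RGB2HSV).astype(int)
    b=big((h[...,0]<16)&(h[...,1]>110)&(h[...,2]>35),nb); v,u=np.nonzero(b); uv=[(u.min()+u.max())/2,(v.min()+v.max())/2]
    print(n,'ball',uv,b.sum(),np.ptp(u),np.ptp(v),ray(c,[uv],.119))
x=c['image'] 
x=manip.capture('scene')['image'][160:280,210:330,::-1];y=d['image'][120:240,250:370,::-1]; cv2.imwrite('pics/a5.png',cv2.resize(np.hstack([x,y]),None,fx=3.3,fy=3.3,interpolation=2))
to([.4375,-.026,.17])
```

```text
scene ball [np.float64(267.5), np.float64(217.5)] 202 15 15 [[ 0.53407582 -0.05640265  0.119     ]]
top ball [np.float64(306.5), np.float64(166.5)] 137 19 9 [[ 0.54755781 -0.05530342  0.119     ]]
pos [ 0.4362 -0.0243  0.2435] shift mm [ 0.7  1.5 73.5] rotvec deg [-0.17 -0.88 -0.29] F [ 0.3 -0.   0.1] w 0.0512 t 13.15
```

View pics/a5.png

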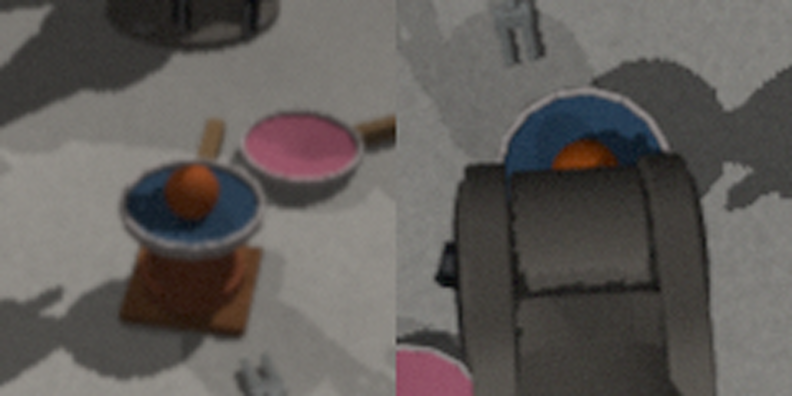

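The ball rests in the middle of the dish at (0.534,-0.056), and the gripper is above the handle. Viewed so far: 8 pictures. Descending to the bar now.

Emit:
carry_out(
  rows=[
    [[0.5, 1.5, 15], [0, -0.9, -0.3], 0.4],
    [[0, 0, 25], [0, 0, 0], 0.4],
    [[0, 0, 25], [0, 0, 0], 0.4],
    [[0, 0, 20], [0, 0, 0], 0.4],
    [[0, 0, 10], [0, 0, 0], 0.4],
    [[0, 0, 0], [0, 0, 0], 0.4],
  ],
)

```text
clock: 13.9
eef_pos: [0.4374, -0.0271, 0.1407]
orientation: [[0.956, -0.293, -0.007], [-0.293, -0.956, 0.004], [-0.008, -0.002, -1.0]]
ft_force: [0.3, 0.1, 0.2]
gripper_width: 0.0513
```

Run:
```python
from h import *
c=manip.capture('top')
P=ray(c,[[292.5,225.75],[298.75,200.]],.109)[:,:2]; e=P[0]-P[1]; print(P,np.degrees(np.arctan2(e[1],e[0])))
c=cap('scene')
# handle in scene crop a5: far end (213,122) near end (208,155)
Q=ray(c,np.array([[214,122],[208,152.]])/3.3+[210,160],.109)[:,:2]; e=Q[0]-Q[1]; print(Q,np.degrees(np.arctan2(e[1],e[0])))
to([.4375,-.026,.098])
```

```text
[[ 0.4043782  -0.02038276]
 [ 0.4669994  -0.0361616 ]] 165.85742064939637
[[ 0.41621571 -0.02031432]
 [ 0.46507135 -0.03178692]] 166.78486808976686
pos [ 0.4381 -0.027   0.1419] shift mm [-0.7 -0.7 43.9] rotvec deg [-0.16  0.32 -0.06] F [-0.5  0.9  0.2] w 0.0512 t 14.0
```

Emit:
carry_out(
  rows=[
    [[-0.5, 0.5, 12], [0, 0.3, -1.8], 0.4],
    [[0, 0, 12], [0, 0, 0], 0.4],
    [[0, 0, 12], [0, 0, 0], 0.4],
    [[0, 0, 6], [0, 0, 0], 0.4],
    [[0, 0, 0], [0, 0, 0], 0.4],
  ],
)

```text
clock: 14.62
eef_pos: [0.4384, -0.0272, 0.098]
orientation: [[0.965, -0.261, 0.003], [-0.261, -0.965, 0.003], [0.002, -0.003, -1.0]]
ft_force: [-0.6, 0.1, -0.7]
gripper_width: 0.0515
```

Run:
```python
from h import *
to([.437,-.0275,.098],-105)
c=cap('scene'); x=c['image'][150:250,220:320,::-1]; cv2.imwrite('pics/a6.png',cv2.resize(x,None,fx=6,fy=6,interpolation=2))
```

```text
pos [ 0.4384 -0.0272  0.098 ] shift mm [-1.3  0.6 -0. ] rotvec deg [-0.2  -0.14 -0.12] F [-0.6  0.1 -0.7] w 0.0515 t 14.625
```

View pics/a6.png

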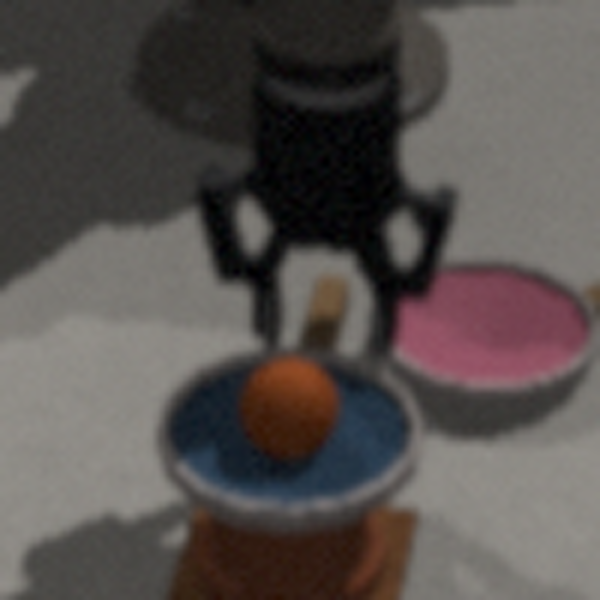

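The bar is centred between the fingers (crop: bar at x≈325, fingers at x≈265 and x≈380). Closing slowly.

Emit:
carry_out(
  rows=[
    [[-1, 0.5, 0], [0, 0, 0], 0.5],
    [[0, 0, 0], [0, 0, 0], 0.6],
    [[0, 0, 0], [0, 0, 0], 0.66],
    [[0, 0, 0], [0, 0, 0], 0.7],
    [[0, 0, 0], [0, 0, 0], 0.73],
    [[0, 0, 0], [0, 0, 0], 0.76],
    [[0, 0, 0], [0, 0, 0], 0.78],
    [[0, 0, 0], [0, 0, 0], 0.8],
    [[0, 0, 0], [0, 0, 0], 0.82],
    [[0, 0, 0], [0, 0, 0], 0.85],
    [[0, 0, 0], [0, 0, 0], 0.9],
    [[0, 0, 0], [0, 0, 0], 0.9],
  ],
  squeeze=20,
)

```text
clock: 16.18
eef_pos: [0.4383, -0.0278, 0.0994]
orientation: [[0.965, -0.261, 0.006], [-0.261, -0.965, 0.002], [0.005, -0.004, -1.0]]
ft_force: [0.5, -0.2, 0.9]
gripper_width: 0.0177
```

Emit:
carry_out(
  rows=[
    [[0, 0, 0], [0, 0, 0], 0.95],
    [[0, 0, 0], [0, 0, 0], 1],
    [[0, 0, 0], [0, 0, 0], 1],
    [[0, 0, 0], [0, 0, 0], 1],
  ],
  squeeze=90,
)

```text
clock: 16.68
eef_pos: [0.4382, -0.0278, 0.0995]
orientation: [[0.965, -0.261, 0.006], [-0.261, -0.965, 0.002], [0.005, -0.004, -1.0]]
ft_force: [-1.1, -0.2, 0.9]
gripper_width: 0.0168
```

```bash
cat >> h.py <<'E'
def ballpos(z,nb,n='scene'):
    c=manip.capture(n); h=cv2.cvtColor(c['image'],cv2.COLOR_RGB2HSV).astype(int)
    b=big((h[...,0]<16)&(h[...,1]>110)&(h[...,2]>35),nb); v,u=np.nonzero(b); uv=[(u.min()+u.max())/2,(v.min()+v.max())/2]
    print(n,'ball',uv,b.sum(),np.ptp(u),np.ptp(v),ray(c,[uv],z).round(4))
E
python3 - <<'E'
from h import *
to([.437,-.0275,.16],-105)
ballpos(.119,(268,218))
E
```

```text
pos [ 0.4382 -0.0278  0.0995] shift mm [ -1.   -0.2 -60.5] rotvec deg [-0.21 -0.3  -0.16] F [-1.1 -0.2  0.9] w 0.0168 t 16.675
scene ball [np.float64(268.5), np.float64(217.0)] 211 15 16 [[ 0.532  -0.0532  0.119 ]]
```

Emit:
carry_out(
  rows=[
    [[0, 0, -3], [0, 0, 0], 1],
    [[0, 0, -5], [0, 0, 0], 1],
    [[0, 0, -6], [0, 0, 0], 1],
    [[0, 0, -6], [0, 0, 0], 1],
    [[0, 0, -5], [0, 0, 0], 1],
    [[0, 0, 0], [0, 0, 0], 1],
  ],
)

```text
clock: 17.48
eef_pos: [0.4366, -0.0274, 0.1253]
orientation: [[0.965, -0.261, 0.003], [-0.261, -0.965, 0.003], [0.002, -0.003, -1.0]]
ft_force: [-0.3, -0.5, -1.8]
gripper_width: 0.0167
```

Run:
```python
from h import *
to([.438,-.028,.166],-105)
ballpos(.14,(268,213))
c=cap('scene'); x=c['image'][150:270,210:330,::-1]; cv2.imwrite('pics/a7.png',cv2.resize(x,None,fx=5,fy=5,interpolation=2))
```

```text
pos [ 0.4366 -0.0274  0.1253] shift mm [  1.6   0.  -40.7] rotvec deg [-0.2  -0.12 -0.13] F [-0.3 -0.5 -1.8] w 0.0167 t 17.475
scene ball [np.float64(268.5), np.float64(210.5)] 219 15 17 [[ 0.5271 -0.0527  0.14  ]]
```

View pics/a7.png

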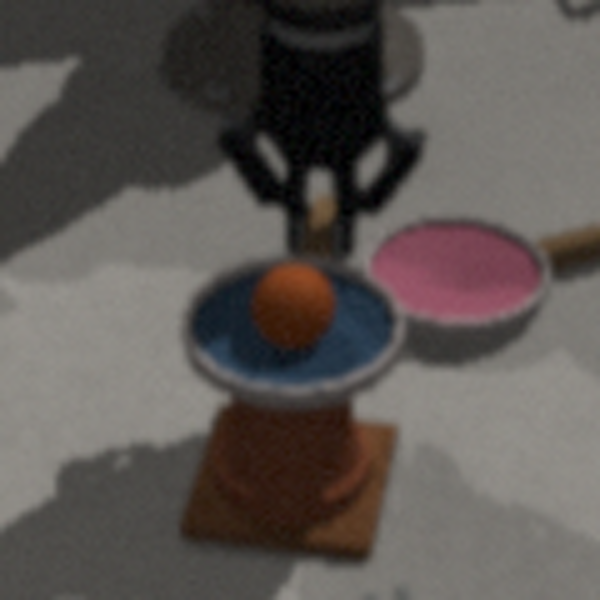

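The dish is off the pot and level, with the ball in the middle (crop: ball at (292,306), rim centre about (295,322)). Continuing up.

Emit:
carry_out(
  rows=[
    [[0, 0, -5], [0, 0, 0], 1],
    [[0.5, 0, -7], [0, 0, 0], 1],
    [[0.5, 0, -8], [0, 0, 0], 1],
    [[0.5, 0, -8], [0, 0, 0], 1],
    [[0, 0, -7], [0, 0, 0], 1],
    [[0, 0, -4], [0, 0, 0], 1],
    [[0, 0, -2], [0, 0, 0], 1],
    [[0, 0, 0], [0, 0, 0], 1],
    [[0, 0, 0], [0, 0, 0], 1],
  ],
)

```text
clock: 18.7
eef_pos: [0.4374, -0.028, 0.1686]
orientation: [[0.965, -0.261, 0.001], [-0.261, -0.965, 0.003], [0.001, -0.003, -1.0]]
ft_force: [0.4, 0.9, -2.0]
gripper_width: 0.0167
```

Run:
```python
from h import *
to([.438,-.028,.166],-105)
ballpos(.187,(268,203))
# trial: rotation +90 world about dish centre = TCP + 0.1*tool x ; per-row step for a deg
for a in (2.5,3,3.5):
    r=np.radians(a); print(a, (100*(1-np.cos(r))).round(3),(100*np.sin(r)).round(3))
```

```text
pos [ 0.4374 -0.028   0.1686] shift mm [ 0.6 -0.2  2.6] rotvec deg [-0.18 -0.03 -0.13] F [ 0.4  0.9 -2. ] w 0.0167 t 18.7
scene ball [np.float64(268.0), np.float64(199.0)] 229 16 16 [[ 0.5333 -0.0548  0.187 ]]
2.5 0.095 4.362
3 0.137 5.234
3.5 0.187 6.105
```

Emit:
carry_out(
  rows=[
    [[0, 1.8, 0], [0, 0, -1], 1],
    [[0.1, 3.6, 0], [0, 0, -2], 1],
    [[0.1, 4.4, 0], [0, 0, -2.5], 1],
    [[0.1, 4.4, 0], [0, 0, -2.5], 1],
    [[0.1, 4.4, 0], [0, 0, -2.5], 1],
    [[0.1, 4.4, 0], [0, 0, -2.5], 1],
    [[0.1, 4.4, 0], [0, 0, -2.5], 1],
    [[0.1, 3.6, 0], [0, 0, -2], 1],
    [[0, 1.8, 0], [0, 0, -1], 1],
    [[0, 0, 0], [0, 0, 0], 1],
  ],
)

```text
clock: 20.0
eef_pos: [0.4327, -0.0627, 0.1669]
orientation: [[0.997, 0.075, -0.003], [0.075, -0.997, 0.002], [-0.003, -0.002, -1.0]]
ft_force: [0.1, 0.5, -2.9]
gripper_width: 0.0164
```

```bash
cat >> h.py <<'E'
def dc():
    s=manip.state();R=s['orientation'];print('est dish ctr',(s['eef_pos']+.102*R[:,0]).round(4),'yaw y',np.degrees(np.arctan2(R[1,1],R[0,1])).round(2))
E
python3 - <<'E'
from h import *
dc(); to([.438,-.028,.166],-88); ballpos(.187,(268,199))
E
```

```text
est dish ctr [ 0.5344 -0.0551  0.1666] yaw y -85.71
pos [ 0.4327 -0.0627  0.1669] shift mm [  7.9 -34.2   0.9] rotvec deg [-0.13  0.15  2.29] F [ 0.1  0.5 -2.9] w 0.0164 t 20.0
scene ball [np.float64(268.0), np.float64(199.5)] 222 16 17 [[ 0.5358 -0.0551  0.187 ]]
```

Emit:
carry_out(
  rows=[
    [[0, 1.8, 0], [0, 0, -1], 1],
    [[0.1, 3.6, 0], [0, 0, -2], 1],
    [[0.15, 5.3, 0], [0, 0, -3], 1],
    [[0.15, 5.3, 0], [0, 0, -3], 1],
    [[0.15, 5.3, 0], [0, 0, -3], 1],
    [[0.15, 5.3, 0], [0, 0, -3], 1],
    [[0.15, 5.3, 0], [0, 0, -3], 1],
    [[0.15, 5.3, 0], [0, 0, -3], 1],
    [[0.15, 5.3, 0], [0, 0, -3], 1],
    [[0.1, 3.6, 0], [0, 0, -2], 1],
    [[0, 1.8, 0], [0, 0, -1], 1],
    [[0, 0, 0], [0, 0, 0], 1],
  ],
)

```text
clock: 21.55
eef_pos: [0.4486, -0.109, 0.1668]
orientation: [[0.841, 0.54, -0.002], [0.54, -0.841, 0.001], [-0.002, -0.002, -1.0]]
ft_force: [0.7, 0.1, -3.0]
gripper_width: 0.0165
```

Run:
```python
from h import *
dc(); to([.438,-.028,.166],-58); ballpos(.187,(268,199)); print(manip.state()['joint_positions'].round(2))
```

```text
est dish ctr [ 0.5344 -0.0539  0.1666] yaw y -57.3
pos [ 0.4486 -0.109   0.1668] shift mm [ 34.9 -73.9   0.8] rotvec deg [-0.1   0.09  0.7 ] F [ 0.7  0.1 -3. ] w 0.0165 t 21.55
scene ball [np.float64(268.5), np.float64(200.0)] 218 15 16 [[ 0.5384 -0.0539  0.187 ]]
[ 0.3   0.16 -0.17  2.06  0.03  0.93 -0.89]
```

Emit:
carry_out(
  rows=[
    [[0, 1.8, 0], [0, 0, -1], 1],
    [[0.1, 3.6, 0], [0, 0, -2], 1],
    [[0.15, 5.3, 0], [0, 0, -3], 1],
    [[0.15, 5.3, 0], [0, 0, -3], 1],
    [[0.15, 5.3, 0], [0, 0, -3], 1],
    [[0.15, 5.3, 0], [0, 0, -3], 1],
    [[0.15, 5.3, 0], [0, 0, -3], 1],
    [[0.15, 5.3, 0], [0, 0, -3], 1],
    [[0.15, 5.3, 0], [0, 0, -3], 1],
    [[0.1, 3.6, 0], [0, 0, -2], 1],
    [[0, 1.8, 0], [0, 0, -1], 1],
    [[0, 0, 0], [0, 0, 0], 1],
  ],
)

```text
clock: 23.1
eef_pos: [0.4849, -0.1423, 0.1668]
orientation: [[0.484, 0.875, -0.001], [0.875, -0.484, -0.001], [-0.001, -0.0, -1.0]]
ft_force: [-0.5, -0.3, -2.5]
gripper_width: 0.0166
```

Run:
```python
from h import *
dc(); to([.438,-.028,.166],-29); ballpos(.187,(268,199)); ballpos(.187,(307,174),'top')
```

```text
est dish ctr [ 0.5343 -0.0531  0.1667] yaw y -28.95
pos [ 0.4849 -0.1423  0.1668] shift mm [ 77.3 -96.4   0.7] rotvec deg [-0.01  0.06  0.05] F [-0.5 -0.3 -2.5] w 0.0166 t 23.1
scene ball [np.float64(268.5), np.float64(200.0)] 212 15 16 [[ 0.5384 -0.0539  0.187 ]]
top ball [np.float64(307.5), np.float64(167.5)] 374 21 21 [[ 0.534 -0.053  0.187]]
```

Emit:
carry_out(
  rows=[
    [[0, 1.8, 0], [0, 0, -1], 1],
    [[0.1, 3.6, 0], [0, 0, -2], 1],
    [[0.15, 5.3, 0], [0, 0, -3], 1],
    [[0.15, 5.3, 0], [0, 0, -3], 1],
    [[0.15, 5.3, 0], [0, 0, -3], 1],
    [[0.1, 3.6, 0], [0, 0, -2], 1],
    [[0, 1.8, 0], [0, 0, -1], 1],
    [[0, 0, 0], [0, 0, 0], 1],
    [[0, 0, 0], [0, 0, 0], 1],
    [[0, 0, 0], [0, 0, 0], 1],
    [[0, 0, 0], [0, 0, 0], 1],
    [[0, 0, 0], [0, 0, 0], 1],
  ],
)

```text
clock: 24.7
eef_pos: [0.5109, -0.1523, 0.1669]
orientation: [[0.226, 0.974, -0.0], [0.974, -0.226, -0.001], [-0.001, 0.0, -1.0]]
ft_force: [0.3, 0.3, -2.6]
gripper_width: 0.0166
```

Run:
```python
from h import *
dc(); to([.438,-.028,.166],-15); ballpos(.187,(268,199)); ballpos(.187,(307,174),'top')
c=cap('scene');d=cap('top')
x=c['image'][140:260,210:330,::-1];y=d['image'][120:240,250:370,::-1]; cv2.imwrite('pics/a8.png',cv2.resize(np.hstack([x,y]),None,fx=3.3,fy=3.3,interpolation=2))
```

```text
est dish ctr [ 0.534  -0.0529  0.1668] yaw y -13.06
pos [ 0.5109 -0.1523  0.1669] shift mm [104.6 -99.1   0.8] rotvec deg [0.   0.07 1.94] F [ 0.3  0.3 -2.6] w 0.0166 t 24.7
scene ball [np.float64(269.0), np.float64(200.0)] 211 14 16 [[ 0.5385 -0.0525  0.187 ]]
top ball [np.float64(307.5), np.float64(167.5)] 374 21 21 [[ 0.534 -0.053  0.187]]
```

View pics/a8.png

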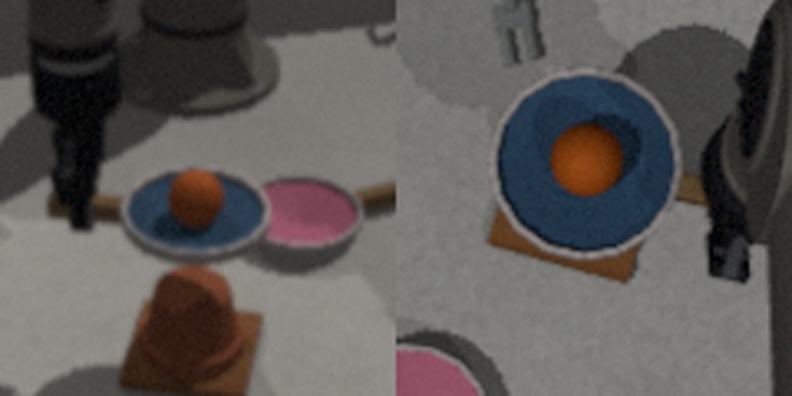

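Last pictures: the dish is well above the pot, with its rim centred at (589,163) in the top crop and the ball at (587,159). The handle now points to −y and is gripped, and the dish looks level. Handing in.

Run:
```python
from bench import manip
print(manip.state()['joint_vel'].round(4)); print(manip.close_job())
```

```text
[ 0.0013 -0.0001 -0.0001  0.0005  0.0026  0.0003 -0.0004]
the job is handed in; nothing more can be done
None
```

The job is handed in at about 25 s of the 61 s allowed; no verdict was given. I set the ball in the middle of the blue dish and gripped the dish by its handle with 90 N. I lifted it straight up by about 67–69 mm, turned it in place, and it is still held there.

**Last checks:**
- **Turn:** the tool turned about 92° since the grip. The handle's starting direction is only known to about 2–3°, so the turn should be within roughly 5° of a quarter turn (10° allowed).
- **Level:** the tool is within 0.1° of vertical, and the dish looks level in the last picture.
- **Position:** the dish centre is within about 5 mm of where it stood, worked out from the tool pose.
- **Ball:** in the top view it sits within about 3 mm of the dish's middle. The scene camera puts it about 4 mm further out in x, much like that camera's earlier offsets.
- **Grip and motion:** the wrist load of 2–3 N fits the dish and ball, and the arm is at rest.

**Disagreements and failures:**
- The trained networks mislabelled some regions (dish as "ball", ball as "stand"), so I used colour segmentation and checked it against the pictures.
- The cameras gave handle directions from 159° to 167°, the low end contaminated by tile pixels. I gripped at 165° and the fingers closed cleanly.
- I never moved toward the other things on the shelf, but I did not re-measure where they are at the end.

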